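Make up two pipe-repair kits from the loose fittings

TASK

Make up the two plumbing kits from the loose white pipe fittings on the bench: the shut-off kit - ball valve, union and 90-degree elbow - goes into the long three-compartment tray, and the capped-branch kit - tee and end cap - into the short two-compartment tray. Put one fitting in each compartment, resting on the compartment's floor the same way up as it lies now. Leave the coupling, the 45-degree elbow and the can of cement where they are.

Things in the scene. Friction and masses are not known exactly. Their poses are not given: they have to be found in the camera images.
- valve: White PVC ball valve with a black T-handle, 84 mm long, lying on the bench with its handle on top. Origin: centre of its underside, on the bench; x runs along the pipe axis, z up. Octagonal ends 44 mm across flats (20 mm long), a 42 mm thick barrel between them, axis 22 mm up; above the middle a 20 mm neck and then the handle bar, 66 mm along x, 20 mm wide at most, from 51 to 64 mm up (total height 64 mm). About 120 g.
- union: White PVC pipe union standing on end, 62 mm tall: a ribbed ring nut 54 mm in diameter from 20 to 42 mm up, 42 mm shoulders reaching from 14 to 48 mm up, and a 34 mm hub at foot and top, with an open socket seen from above. Origin: centre of its foot; z up along its axis. About 75 g.
- elbow90: White PVC 90-degree elbow lying flat, the larger and sharper bend of the two elbows: two round legs 34 mm thick at right angles, axis 17 mm up, 55 x 55 mm over all. Origin: centre of that 55 mm square, on the bench. The legs' axes meet at x = y = -10.5 mm; from there one leg runs 38 mm along +x and the other 38 mm along +y, ending in open sockets. z up. About 45 g.
- tee: White PVC tee lying flat: a straight run 76 mm long and 34 mm thick with a 34 mm branch from its middle, axis 17 mm up, 76 x 55 mm over all. Origin: centre of that rectangle, on the bench. The run lies along x on the line y = -10.5 mm; the branch points to +y and ends at y = 27.5 mm. z up. About 60 g.
- endcap: White PVC end cap standing open end down, a plain closed round top with no hole: 36 mm in diameter, 34 mm tall with a domed top above 26 mm. Origin: centre of its underside; z up. About 30 g.
- coupling: Bystander. White PVC straight coupling standing on end, a plain tube 34 mm in diameter and 50 mm tall, open at the top. Belongs to neither kit. Origin: centre of its foot; z up.
- elbow45: Bystander. White PVC 45-degree elbow lying flat, a slight bend, 34 mm thick, 63 x 50 mm over all. Belongs to neither kit. Origin: about the centre of that rectangle, on the bench; one leg points to -x, the other half-way between +x and +y; z up.
- cement_can: Bystander. Round metal can of pipe cement with a paper band and a black cap, 67 mm in diameter, 104 mm tall. Origin: centre of its foot; z up.
- long_tray: Long open tray of dark sheet steel with three equal compartments in a row along its y axis. It does not move. Outside 136 mm (x) by 301 mm (y), outer walls 28 mm high with a rolled rim (30 mm), dividers 24 mm high, walls 4 mm thick. Each compartment is 128 mm (x) by 95 mm (y) inside; their centres are at y = -99, 0 and +99 mm, x = 0. Origin: centre of the underside, on the bench; the compartment floor is 4 mm above it; z up.
- short_tray: Short open tray of the same make with two equal compartments in a row along its y axis. It does not move. Outside 136 mm (x) by 202 mm (y), walls as on the long tray. Each compartment is 128 mm (x) by 95 mm (y) inside; their centres are at y = -49.5 and +49.5 mm, x = 0. Origin: centre of the underside, on the bench; the compartment floor is 4 mm above it; z up.
Things that resemble listed ones, but are neither listed nor needed, are in the scene too. What is shaped like the valve but yellow is not meant.

How it is judged:
By the outcome, as a careful person would: the job done as asked, in the order asked, and still so for the second after the job is handed in, with the robot touching nothing.
It also fails if it takes over 120 s, if anything falls off the work surface, if the arm or the gripper's body presses on something with over 40 N, if the wrist force passes 120 N, or if a joint passes its speed limit or range.

ROBOT

A 7-joint arm with a two-finger parallel gripper is mounted at the origin on the work surface. World frame = base frame: x ahead of the robot, y to its left, z up, the work surface at z = 0. Lengths are in m, angles in rad, forces in N, time in s.
With the tool pointing down it reaches from about 0.4 to 0.875 m from the base axis. Payload 19.3 kg.
Tool frame: the origin (TCP) lies midway between the tips of the shut fingers; the grasp point (between the pads) lies 19 mm behind it (grasp_offset is the z of the grasp point in the tool frame, in m); z points along the fingers, y is the line along which they close (so a half turn about z gives the same grasp; the last joint's range is limited). The gripper opens to 85 mm and grips with 20 to 120 N. Pads are 22 mm wide; open, the fingers measure 114 mm over their backs; the gripper's body (76 mm by 85 mm) begins 54 mm behind the grasp point. The pads swing forward as they close: fully open they stand 13 mm farther back than shut.
Start: joints at [-1.284, 0.521, -0.036, 1.599, 0.021, 1.021, -0.113], TCP at [0.218, 0.586, 0.231] pointing down, gripper open.
Joint ranges: [-2.91, 2.91], [-0.3, 2.13], [-1.5, 1.42], [0.17, 2.43], [-1.26, 4.41], [0.16, 1.93], [-2.52, 2.52]. Speed limits (rad/s): [1.89, 1.89, 2.39, 2.39, 3.01, 3.01, 3.01].

INTERFACE

Orientations are given as a unit quaternion [w, x, y, z].
In Python, from bench import * gives the robot as it stands.
- The arm moves only by the tool apply_moves, never from a script. Its argument "targets" is text: rows parted by semicolons, each of 7 numbers parted by spaces: the gripper's target within -1 to 1 (shut at 1, half-way at 0, fully open at -1), then the shift along the tool's x, y, z in mm, then the turn, a rotation vector about the tool's x, y, z in rad. A call has exactly 5 rows; each row shifts and turns the commanded pose from where the row before left it, along the tool's axes as they then stand; what a row does not reach is not made up. A row lasts 1/12 s, in which the tool goes at most 41.7 mm and 7.16 degrees, less where a joint would pass 70% of its speed; a pose out of reach is approached as far as the arm can. A call is refused whole if a number of a shift passes 41.7 or a number of a turn 0.125, either way. A call with a gripper value outside its range is refused whole. The fingers move at their own pace and stop on an object; "force" is the grip in N (left out, the last holds). Time passes only in rows, so rows that do not move let the fingers close, or fill a call up. It gives the time, the measured TCP pose, the force, the opening and the grip force at its end, in the units of the state.
- state(): the state, without advancing time (a new reading comes with each control period).
- camera(name): name is "scene" or "top" or "wrist"; returns a dict with "color" (480x640x3 uint8, red, green, blue), "vfov" (degrees; the focal length in pixels is half the picture's height over the tangent of half this angle, whatever the lens; pixels are square), "cx", "cy" (the principal point, pixels), "eye" and "orientation" of the camera in the world; the wrist camera has in their place "tool_from_camera" (4x4, takes a point from camera to tool coordinates, whose origin is the TCP and whose axes are the flange's). Camera axes: x right, y up, looking along -z (the intrinsics and any distortion apply to the point x, -y, -z); pixel columns grow to the right and rows downward; lengths in m; the calibration is good to about 2 mm. A picture is of the moment at which its call begins: read the wrist's pose just before it. There is no depth.
- hand_in(): hands the job in; it is judged then, once.
Trained networks look in the newest picture that a camera, given by its name, has taken for a name from the list of things; names that differ only in an ending like _2 or _b are one class to them, and where a whole thing is asked for, a point or a joint stands for the part that bears it (a point fixed in the world has none). Each returns a list of dicts, best first, with "conf" (0 to 1); they miss things now and then, are a little off and sometimes report something else, mostly with a low value. They report only what shows in the picture. A call takes as long as a camera call. They do not tell look-alikes from the thing itself.
- outline_of(camera, thing): "pixels" (480x640 bool, what is visible of it).
- place_of(camera, thing): "centre" ([x, y, z] in m, in world coordinates, good to about 4 mm: a listed point, or the origin of a listed thing).
The state is a dict: "time_s": time; "qpos": joint angles; "qd": joint speeds; "effort": joint torques, N m; "tcp_pos": TCP position; "ee_rot": TCP orientation; "contact_force": force on the tool from outside, world axes, zero at the start; "moment": the same for the moment, N m; "finger_gap": finger opening in m; "gripper_force": force on a finger pad.
Only numpy, scipy, OpenCV 4.12 (cv2) and the standard library are available. Lean on these libraries where they do the work, as an engineer would, in place of code of your own. Each camera call takes 0.05 s, during which the arm holds its last target. There are 200 camera calls.

## Working session

There is one attempt and no reset: what is moved stays moved. The work goes in short steps, Python scripts to look and compute and a tool call to move; the robot and the scene stay as the last step left them, time stands still between calls to the robot, and variables do not carry over. Pictures are saved under pics/ and viewed, at most 14 in all, crops included, and the job is handed in when it is done.

Besides the shell and the picture viewer there is one more tool, called after "Emit:" by a JSON object that holds its "method" and its "body". apply_moves: Moves the arm, as the interface text tells. Its arguments: {"type":"object","properties":{"targets":{"type":"string"},"force":{"type":"number"}},"required":["targets"]}

```bash
mkdir -p pics; ls; python3 - <<'E'
from bench import *
import cv2
s=state();print(s['time_s'],s['tcp_pos'],s['ee_rot'],s['finger_gap'])
for n in['scene','top']:
    c=camera(n);cv2.imwrite(f'pics/{n}0.png',c['color'][:,:,::-1])
    print(n,c['vfov'],c['cx'],c['cy'],c['eye'],c['orientation'],[k for k in c if k!='color'])
    for t in['valve','union','elbow90','tee','endcap','coupling','elbow45','cement_can','long_tray','short_tray']:
        print(t,[( [round(float(v),3) for v in d['centre']],round(d['conf'],2)) for d in place_of(n,t)])
E
```

```text
pics
0.0 [0.21826349 0.58530705 0.23071589] [-3.03526577e-05  1.77485815e-01  9.84123196e-01 -5.64774915e-04] 0.08531788255344847
scene 50.60447346062148 326.51723859523486 245.69272041168912 [ 0.98805413 -0.43718056  0.84050767] [0.84287161 0.32490519 0.14713132 0.40293478] ['vfov', 'cx', 'cy', 'eye', 'orientation']
valve [([0.435, -0.13, -0.002], 0.91), ([0.228, -0.322, -0.003], 0.73)]
union [([0.426, 0.006, -0.001], 0.92)]
elbow90 [([0.491, -0.382, -0.001], 0.94), ([0.444, 0.133, 0.005], 0.78)]
tee [([0.433, 0.386, -0.003], 0.84)]
endcap [([0.436, -0.236, 0.0], 0.63)]
coupling [([0.393, 0.258, -0.001], 0.69)]
elbow45 [([0.491, -0.382, -0.001], 0.94), ([0.444, 0.133, 0.005], 0.78)]
cement_can [([0.591, 0.446, 0.002], 0.7)]
long_tray [([0.609, 0.188, -0.001], 0.62), ([0.428, 0.009, 0.001], 0.5)]
short_tray [([0.644, -0.164, 0.003], 0.73), ([0.395, 0.258, -0.003], 0.18)]
top 52.3650443711581 316.4722448946685 242.46618664563803 [0.28812253 0.04554522 1.31674032] [-0.70159161 -0.03689046  0.03675877  0.7106737 ] ['vfov', 'cx', 'cy', 'eye', 'orientation']
valve [([0.438, -0.134, 0.001], 0.9), ([0.228, -0.314, 0.002], 0.71)]
union [([0.427, 0.006, 0.001], 0.82), ([0.611, 0.186, -0.005], 0.5)]
elbow90 [([0.442, 0.133, 0.001], 0.9), ([0.495, -0.386, 0.0], 0.62)]
tee [([0.611, 0.188, -0.001], 0.48)]
endcap [([0.441, -0.24, -0.002], 0.59)]
coupling [([0.396, 0.26, 0.001], 0.57)]
elbow45 [([0.442, 0.133, 0.001], 0.9), ([0.495, -0.386, 0.0], 0.62)]
cement_can [([0.587, 0.442, 0.0], 0.75)]
long_tray [([0.613, 0.189, -0.0], 0.66), ([0.495, -0.386, -0.003], 0.47)]
short_tray [([0.648, -0.169, 0.001], 0.97)]
```

View pics/scene0.png

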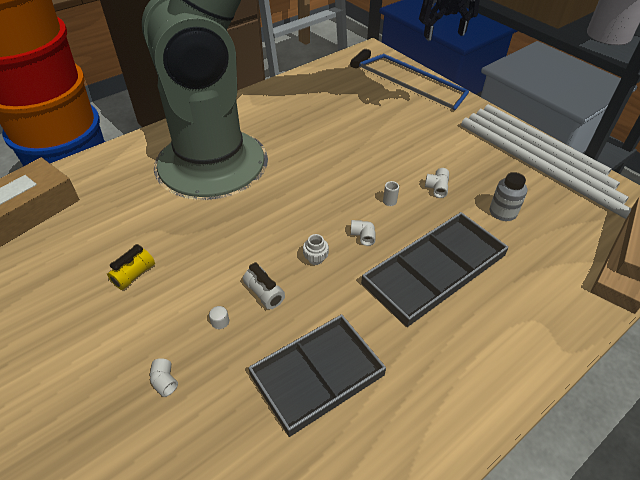

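View pics/top0.png

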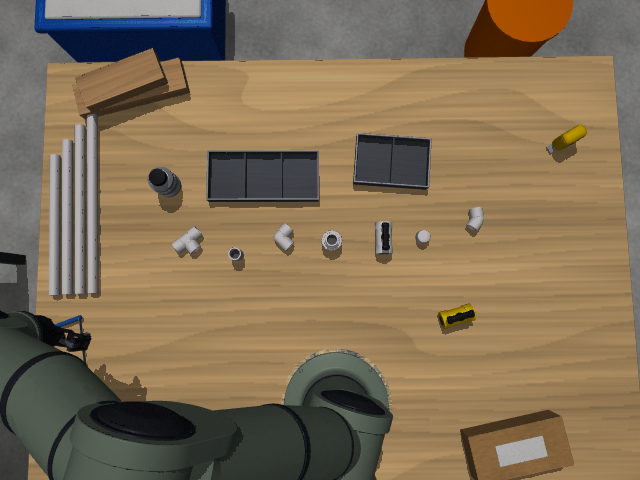

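The top view shows a white elbow at (285,237), a white elbow at (475,219), the tee at (188,241), union (332,240), valve (384,237), cap (424,237) and coupling (236,255). The yellow valve at (457,316) isn't meant. The two elbows look alike, so I'll rectify enlarged crops to tell them apart and measure yaw.

```bash
cat > h.py <<'E'
from bench import *
import cv2, numpy as np
from scipy.spatial.transform import Rotation as R
def rq(q): return R.from_quat([q[1],q[2],q[3],q[0]])
def project(c,P,eye=None,Rm=None):
    P=np.atleast_2d(P); eye=np.array(c['eye']) if eye is None else eye
    Rm=rq(c['orientation']).as_matrix() if Rm is None else Rm
    p=(P-eye)@Rm; f=240/np.tan(np.radians(c['vfov']/2))
    return np.stack([c['cx']+f*p[:,0]/-p[:,2], c['cy']+f*-p[:,1]/-p[:,2]],1)
def rect(c,x,y,z,half=.06,n=260,**k):
    # world-aligned patch: image up=+x, left=+y
    g=np.linspace(half,-half,n); X,Y=np.meshgrid(g,g,indexing='ij')
    P=np.stack([x+X,y+Y,np.full_like(X,z)],-1).reshape(-1,3)
    m=project(c,P,**k).reshape(n,n,2).astype(np.float32)
    return cv2.remap(c['color'],m[...,0],m[...,1],cv2.INTER_CUBIC)[:,:,::-1].copy()
E
python3 - <<'E'
from h import *
c=camera('top')
L=[(.442,.133,.017),(.493,-.384,.017),(.434,.386,.017),(.437,-.132,.05),(.612,.188,.03,.17),(.646,-.166,.03,.17)]
t=[rect(c,*a) for a in L]
for i in t: cv2.line(i,(130,125),(130,135),(0,0,255)); cv2.line(i,(125,130),(135,130),(0,0,255))
cv2.imwrite('pics/m.png',np.vstack([np.hstack(t[:3]),np.hstack(t[3:])]))
E
```

```text
(no output)
```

View pics/m.png

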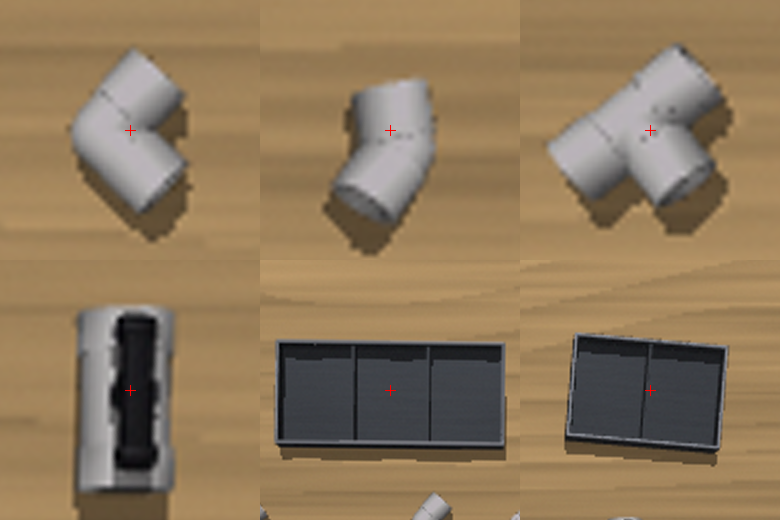

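At top-crop left, the elbow at (285,237) has two legs at a right angle with a sharp corner, so that's elbow90. The one at (475,219) bends only slightly, so it's elbow45 and stays. White versus yellow makes the valve at (384,237) unambiguous. Starting with the valve.

Emit:
{"method": "apply_moves", "body": {"targets": "-1 0 0 0 0 0 -0.119; -1 0 0 0 0 0 -0.119; -1 0 0 0 0 0 -0.119; -1 -36 -17 0 0 0 0; -1 -36 -17 0 0 0 0", "force": 40}}

```text
time_s: 1.57
tcp_pos: [0.2893, 0.5521, 0.2313]
ee_rot: [-0.0, -0.003, 1.0, 0.0]
contact_force: [1.9, 1.3, -0.9]
finger_gap: 0.0854
gripper_force: 0.0
```

Emit:
{"method": "apply_moves", "body": {"targets": "-1 -36 -17 0 0 0 0; -1 -36 -17 0 0 0 0; -1 -36 -17 0 0 0 0; -1 -36 -17 0 0 0 0; -1 0 -36 0 0 0 0"}}

```text
time_s: 1.98
tcp_pos: [0.4401, 0.4473, 0.2304]
ee_rot: [0.001, 0.002, 1.0, 0.0]
contact_force: [1.0, -0.1, 0.2]
finger_gap: 0.0852
gripper_force: 0.0
```

Emit:
{"method": "apply_moves", "body": {"targets": "-1 0 -36 0 0 0 0; -1 0 -36 0 0 0 0; -1 0 -36 0 0 0 0; -1 0 -36 0 0 0 0; -1 0 -36 0 0 0 0"}}

```text
time_s: 2.4
tcp_pos: [0.4341, 0.266, 0.2314]
ee_rot: [0.0, -0.0, 1.0, 0.0]
contact_force: [1.9, -0.5, -0.8]
finger_gap: 0.0857
gripper_force: 0.0
```

Emit:
{"method": "apply_moves", "body": {"targets": "-1 0 -36 0 0 0 0; -1 0 -36 0 0 0 0; -1 0 -36 0 0 0 0; -1 0 -36 0 0 0 0; -1 0 -36 0 0 0 0"}}

```text
time_s: 2.82
tcp_pos: [0.4341, 0.086, 0.2315]
ee_rot: [0.0, -0.0, 1.0, 0.0]
contact_force: [1.3, 0.2, 0.3]
finger_gap: 0.085
gripper_force: 0.0
```

Emit:
{"method": "apply_moves", "body": {"targets": "-1 0 -36 0 0 0 0; -1 0 -36 0 0 0 0; -1 0 -36 0 0 0 0; -1 0 -36 0 0 0 0; -1 0 -36 0 0 0 0"}}

```text
time_s: 3.23
tcp_pos: [0.4342, -0.0941, 0.2316]
ee_rot: [0.0, -0.0, 1.0, -0.0]
contact_force: [1.2, 0.1, 0.6]
finger_gap: 0.0857
gripper_force: 0.0
```

Emit:
{"method": "apply_moves", "body": {"targets": "-1 0 -30 10 0 0 0; -1 0 0 10 0 0 0; -1 0 0 10 0 0 0; -1 0 0 0 0 0 0; -1 0 0 0 0 0 0"}}

```text
time_s: 3.65
tcp_pos: [0.4343, -0.1223, 0.2013]
ee_rot: [-0.0, -0.0, 1.0, 0.0]
contact_force: [0.2, 0.1, 1.1]
finger_gap: 0.0852
gripper_force: 0.0
```

```bash
cat >> h.py <<'E'
def wlook(x,y,z,name,things=(),half=.08,n=400):
    s=state(); c=camera('wrist')
    T=np.eye(4); T[:3,:3]=rq(s['ee_rot']).as_matrix(); T[:3,3]=s['tcp_pos']
    M=T@np.array(c['tool_from_camera'])
    im=rect(c,x,y,z,half,n,eye=M[:3,3],Rm=M[:3,:3])
    cv2.drawMarker(im,(n//2,n//2),(0,0,255),0,12); cv2.imwrite(f'pics/{name}.png',im)
    for t in things: print(t,[(np.round(d['centre'],4).tolist(),round(d['conf'],2)) for d in place_of('wrist',t)])
    return im
E
python3 - <<'E'
from h import *
print(np.round(state()['qpos'],2))
wlook(.4365,-.132,.03,'w1',['valve'])
E
```

```text
[ 0.04  0.29  0.13  2.08 -0.05  0.78  1.77]
valve [([0.439, -0.1302, -0.0035], 0.64), ([0.4937, -0.3823, 0.0007], 0.37)]
```

View pics/w1.png

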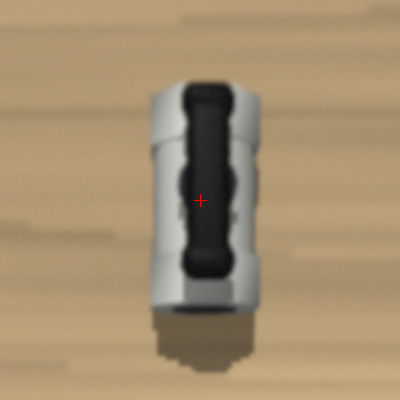

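Crop shows the valve axis along world x, centred about (206,200), which puts it near (0.438, -0.133). I'll grip across the barrel.

Emit:
{"method": "apply_moves", "body": {"targets": "-1 -4 -11 20 0 0 0; -1 0 0 35 0 0 0; -1 0 0 35 0 0 0; -1 0 0 35 0 0 0; -1 0 0 30 0 0 0"}}

```text
time_s: 4.17
tcp_pos: [0.4387, -0.133, 0.0451]
ee_rot: [0.0, -0.0, 1.0, -0.0]
contact_force: [1.1, -0.1, -0.4]
finger_gap: 0.0853
gripper_force: 0.0
```

Emit:
{"method": "apply_moves", "body": {"targets": "-1 0 0 24 0 0 0; -1 0 0 20 0 0 0; -1 0 0 0 0 0 0; 1 0 0 0 0 0 0; 1 0 0 0 0 0 0", "force": 50}}

```text
time_s: 4.58
tcp_pos: [0.4391, -0.1334, 0.0035]
ee_rot: [0.001, -0.0, 1.0, -0.0]
contact_force: [0.2, 0.2, 0.1]
finger_gap: 0.0635
gripper_force: 0.0
```

Emit:
{"method": "apply_moves", "body": {"targets": "1 0 0 0 0 0 0; 1 0 0 0 0 0 0; 1 0 0 0 0 0 0; 1 0 0 0 0 0 0; 1 0 0 0 0 0 0"}}

```text
time_s: 5.0
tcp_pos: [0.4393, -0.1335, 0.0038]
ee_rot: [0.001, -0.0, 1.0, -0.0]
contact_force: [-1.6, 0.7, 16.7]
finger_gap: 0.0416
gripper_force: 48.5
```

Emit:
{"method": "apply_moves", "body": {"targets": "1 0 0 -10 0 0 0; 1 0 0 -20 0 0 0; 1 0 0 -30 0 0 0; 1 0 0 -30 0 0 0; 1 0 0 -30 0 0 0"}}

```text
time_s: 5.42
tcp_pos: [0.4381, -0.1333, 0.1247]
ee_rot: [0.0, -0.0, 1.0, 0.0]
contact_force: [0.6, 0.0, -1.2]
finger_gap: 0.0411
gripper_force: 51.8
```

Emit:
{"method": "apply_moves", "body": {"targets": "1 -22 28 0 0 0 0; 1 -22 28 0 0 0 0; 1 -22 28 0 0 0 0; 1 -22 28 0 0 0 0; 1 -22 28 0 0 0 0"}}

```text
time_s: 5.83
tcp_pos: [0.5493, 0.0083, 0.1238]
ee_rot: [0.001, -0.0, 1.0, 0.0]
contact_force: [0.5, -1.7, -1.2]
finger_gap: 0.0412
gripper_force: 51.9
```

Emit:
{"method": "apply_moves", "body": {"targets": "1 -22 28 0 0 0 0; 1 -22 28 0 0 0 0; 1 -19 26 0 0 0 0; 1 0 0 0 0 0 0; 1 0 0 0 0 0 0"}}

```text
time_s: 6.25
tcp_pos: [0.6116, 0.0905, 0.123]
ee_rot: [0.0, -0.001, 1.0, 0.0]
contact_force: [-0.3, -1.5, -1.8]
finger_gap: 0.0411
gripper_force: 51.9
```

```bash
python3 - <<'E'
from h import *
s=state();print(s['tcp_pos'],s['qpos'].round(2) if hasattr(s['qpos'],'round') else s['qpos'])
im=wlook(.611,.188,.03,'w2',['long_tray'],.17,500)
for n in('scene','top'):
    c=camera(n)
    print([(np.round(d['centre'],4).tolist(),round(d['conf'],2)) for t in('long_tray','short_tray') for d in place_of(n,t)])
E
```

```text
[0.6116317  0.09050949 0.12304863] [-0.32  0.64  0.12  1.72 -0.1   0.79  1.42]
long_tray [([0.61, 0.1878, -0.0001], 0.85)]
[([0.6103, 0.1851, -0.0002], 0.67), ([0.6483, -0.1637, 0.0039], 0.66)]
[([0.6133, 0.1862, -0.0013], 0.71), ([0.6474, -0.1654, 0.0004], 0.65)]
```

View pics/w2.png

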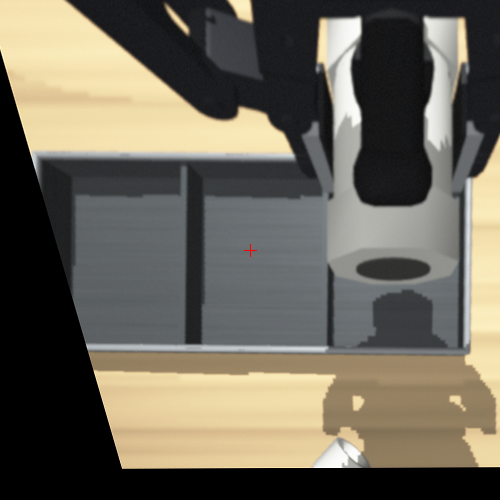

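Wrist crop shows the valve held level above the right-hand compartment of the long tray (rim 38–470 px wide). Lowering it in.

Emit:
{"method": "apply_moves", "body": {"targets": "1 0 -3 20 0 0 0; 1 0 0 25 0 0 0; 1 0 0 25 0 0 0; 1 0 0 20 0 0 0; 1 0 0 12 0 0 0"}}

```text
time_s: 7.07
tcp_pos: [0.6104, 0.0853, 0.0182]
ee_rot: [-0.001, 0.0, 1.0, -0.0]
contact_force: [0.1, 0.2, -1.2]
finger_gap: 0.041
gripper_force: 51.9
```

Emit:
{"method": "apply_moves", "body": {"targets": "1 0 0 6 0 0 0; 1 0 0 6 0 0 0; 1 0 0 0 0 0 0; 1 0 0 0 0 0 0; 1 0 0 0 0 0 0"}}

```text
time_s: 7.48
tcp_pos: [0.612, 0.0858, 0.0091]
ee_rot: [0.001, -0.0, 1.0, 0.0]
contact_force: [-1.0, 0.5, -1.4]
finger_gap: 0.0414
gripper_force: 52.0
```

Emit:
{"method": "apply_moves", "body": {"targets": "1 0 1 1 0 0 0; 1 0 0 0 0 0 0; -0.35 0 0 0 0 0 0; -0.35 0 0 0 0 0 0; -0.35 0 0 0 0 0 0"}}

```text
time_s: 7.9
tcp_pos: [0.6114, 0.0867, 0.0074]
ee_rot: [0.0, -0.0, 1.0, 0.0]
contact_force: [-0.2, -0.6, -0.8]
finger_gap: 0.0576
gripper_force: 0.0
```

Emit:
{"method": "apply_moves", "body": {"targets": "-0.35 0 0 0 0 0 0; -0.35 0 0 -15 0 0 0; -0.35 0 0 -30 0 0 0; -0.35 0 0 -35 0 0 0; -0.35 0 0 -35 0 0 0"}}

```text
time_s: 8.32
tcp_pos: [0.6109, 0.0865, 0.1233]
ee_rot: [-0.001, -0.0, 1.0, -0.0]
contact_force: [0.5, 0.1, 0.2]
finger_gap: 0.0579
gripper_force: 0.0
```

Emit:
{"method": "apply_moves", "body": {"targets": "-1 0 0 -6 0 0 0.121; -1 0 0 -6 0 0 0.121; -1 0 0 -6 0 0 0.121; -1 0 0 -6 0 0 0.121; -1 0 0 -6 0 0 0.121"}}

```text
time_s: 8.73
tcp_pos: [0.6113, 0.0867, 0.1527]
ee_rot: [0.0, 0.301, 0.954, 0.0]
contact_force: [0.2, 0.1, 0.1]
finger_gap: 0.0855
gripper_force: 0.0
```

Emit:
{"method": "apply_moves", "body": {"targets": "-1 0 0 -6 0 0 0.121; -1 0 0 -6 0 0 0.121; -1 0 0 -6 0 0 0.121; -1 0 0 -6 0 0 0.121; -1 0 0 -6 0 0 0.121"}}

```text
time_s: 9.15
tcp_pos: [0.6113, 0.0868, 0.1826]
ee_rot: [-0.0, 0.571, 0.821, 0.0]
contact_force: [-0.4, 0.5, 0.3]
finger_gap: 0.0856
gripper_force: 0.0
```

Emit:
{"method": "apply_moves", "body": {"targets": "-1 0 0 -6 0 0 0.121; -1 0 0 -6 0 0 0.121; -1 0 0 -6 0 0 0.119; -1 -16 -37 0 0 0 0; -1 -16 -37 0 0 0 0"}}

```text
time_s: 9.57
tcp_pos: [0.537, 0.0548, 0.1997]
ee_rot: [0.0, 0.707, 0.707, -0.0]
contact_force: [0.8, -0.9, 0.6]
finger_gap: 0.0855
gripper_force: 0.0
```

Emit:
{"method": "apply_moves", "body": {"targets": "-1 -16 -37 0 0 0 0; -1 -16 -37 0 0 0 0; -1 -16 -37 0 0 0 0; -1 0 0 0 0 0 0; -1 0 0 0 0 0 0"}}

```text
time_s: 9.98
tcp_pos: [0.4253, 0.0065, 0.2007]
ee_rot: [-0.0, 0.707, 0.707, 0.001]
contact_force: [0.9, -0.1, 0.3]
finger_gap: 0.0854
gripper_force: 0.0
```

```bash
python3 - <<'E'
from h import *
s=state();print(s['tcp_pos'],s['qpos'])
a=wlook(.4265,.006,.042,'w3',['union'],.07,400)
c=camera('top'); b=rect(c,.611,.187,.03,.16,400)
print([(np.round(d['centre'],4).tolist(),round(d['conf'],2)) for t in('valve','union') for d in place_of('top',t)])
cv2.imwrite('pics/m3.png',np.hstack([a,b]))
E
```

```text
[0.42526143 0.00650187 0.20074842] [-0.69978197  0.30551726  0.67154369  2.15489275 -0.27645713  0.76350755
  0.15003741]
union [([0.4302, 0.0086, 0.0003], 0.67)]
[([0.4951, -0.386, -0.0027], 0.68), ([0.2271, -0.3172, 0.0008], 0.65), ([0.6099, 0.0875, 0.0036], 0.64)]
```

View pics/m3.png

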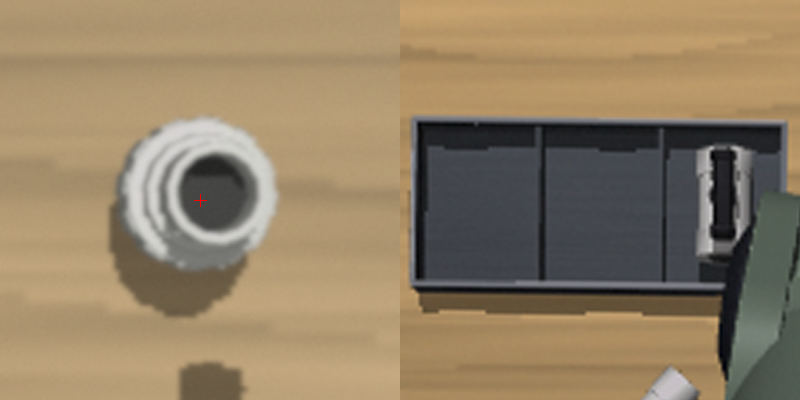

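The left crop shows the union's nut at about (198,193), near (0.429, 0.007). The right crop shows the valve upright in its compartment.

Emit:
{"method": "apply_moves", "body": {"targets": "-1 0.5 3.5 25 0 0 0; -1 0 0 35 0 0 0; -1 0 0 35 0 0 0; -1 0 0 35 0 0 0; -1 0 0 30 0 0 0"}}

```text
time_s: 10.65
tcp_pos: [0.4297, 0.0072, 0.0378]
ee_rot: [-0.0, 0.707, 0.707, -0.001]
contact_force: [1.6, -0.0, 0.2]
finger_gap: 0.0853
gripper_force: 0.0
```

Emit:
{"method": "apply_moves", "body": {"targets": "-1 0 0 20 0 0 0; -1 0 0 14 0 0 0; -1 0 0 0 0 0 0; 1 0 0 0 0 0 0; 1 0 0 0 0 0 0", "force": 40}}

```text
time_s: 11.07
tcp_pos: [0.4304, 0.0071, 0.0068]
ee_rot: [0.0, 0.707, 0.707, 0.0]
contact_force: [-0.8, -0.2, 0.1]
finger_gap: 0.0639
gripper_force: 0.0
```

Emit:
{"method": "apply_moves", "body": {"targets": "1 0 0 0 0 0 0; 1 0 0 0 0 0 0; 1 0 0 0 0 0 0; 1 0 0 0 0 0 0; 1 0 0 0 0 0 0"}}

```text
time_s: 11.48
tcp_pos: [0.4306, 0.0074, 0.0073]
ee_rot: [0.001, 0.707, 0.707, 0.001]
contact_force: [-1.8, -0.7, 8.6]
finger_gap: 0.0529
gripper_force: 41.0
```

Emit:
{"method": "apply_moves", "body": {"targets": "1 0 0 -10 0 0 0; 1 0 0 -20 0 0 0; 1 0 0 -30 0 0 0; 1 0 0 -30 0 0 0; 1 0 0 -30 0 0 0"}}

```text
time_s: 11.9
tcp_pos: [0.4296, 0.0073, 0.1282]
ee_rot: [-0.0, 0.707, 0.707, 0.0]
contact_force: [0.2, -0.0, -0.6]
finger_gap: 0.053
gripper_force: 42.2
```

Emit:
{"method": "apply_moves", "body": {"targets": "1 26 26 0 0 0 0; 1 26 26 0 0 0 0; 1 26 26 0 0 0 0; 1 26 26 0 0 0 0; 1 26 26 0 0 0 0"}}

```text
time_s: 12.32
tcp_pos: [0.5609, 0.1393, 0.1274]
ee_rot: [0.0, 0.707, 0.707, 0.001]
contact_force: [0.1, -0.3, -0.7]
finger_gap: 0.0526
gripper_force: 42.2
```

Emit:
{"method": "apply_moves", "body": {"targets": "1 26 26 0 0 0 0; 1 24 25 0 0 0 0; 1 0 0 20 0 0 0; 1 0 0 25 0 0 0; 1 0 0 25 0 0 0"}}

```text
time_s: 12.73
tcp_pos: [0.6113, 0.1881, 0.0565]
ee_rot: [0.0, 0.707, 0.708, 0.001]
contact_force: [0.9, -0.3, -0.6]
finger_gap: 0.0532
gripper_force: 42.3
```

Emit:
{"method": "apply_moves", "body": {"targets": "1 0 0 20 0 0 0; 1 0 0 12 0 0 0; 1 0 0 8 0 0 0; 1 0 0 4 0 0 0; 1 0 0 0 0 0 0"}}

```text
time_s: 13.15
tcp_pos: [0.611, 0.1872, 0.0125]
ee_rot: [0.0, 0.707, 0.707, 0.0]
contact_force: [0.4, 0.3, -1.0]
finger_gap: 0.0532
gripper_force: 42.3
```

Emit:
{"method": "apply_moves", "body": {"targets": "1 0 0 1.5 0 0 0; 1 0 0 0 0 0 0; -0.75 0 0 0 0 0 0; -0.75 0 0 0 0 0 0; -0.75 0 0 0 0 0 0"}}

```text
time_s: 13.57
tcp_pos: [0.6111, 0.1873, 0.0112]
ee_rot: [0.0, 0.707, 0.707, 0.0]
contact_force: [0.9, -0.2, 0.2]
finger_gap: 0.075
gripper_force: 0.0
```

Emit:
{"method": "apply_moves", "body": {"targets": "-0.75 0 0 0 0 0 0; -0.75 0 0 -15 0 0 0; -0.75 0 0 -30 0 0 0; -0.75 0 0 -40 0 0 0; -0.75 0 0 -40 0 0 0"}}

```text
time_s: 13.98
tcp_pos: [0.6104, 0.1866, 0.1379]
ee_rot: [-0.0, 0.707, 0.707, -0.001]
contact_force: [1.1, -0.7, 0.1]
finger_gap: 0.0745
gripper_force: 0.0
```

Emit:
{"method": "apply_moves", "body": {"targets": "-1 -11 -34 0 0 0 0; -1 -11 -34 0 0 0 0; -1 -11 -34 0 0 0 0; -1 -11 -34 0 0 0 0; -1 -10 -33 0 0 0 0"}}

```text
time_s: 14.4
tcp_pos: [0.4401, 0.1325, 0.1367]
ee_rot: [-0.0, 0.707, 0.707, 0.0]
contact_force: [1.3, 0.5, -0.3]
finger_gap: 0.0853
gripper_force: 0.0
```

Emit:
{"method": "apply_moves", "body": {"targets": "-1 0 0 -10 0 0 -0.112; -1 0 0 -10 0 0 -0.112; -1 0 0 -10 0 0 -0.112; -1 0 0 -10 0 0 -0.112; -1 0 0 -10 0 0 -0.112"}}

```text
time_s: 14.82
tcp_pos: [0.4419, 0.133, 0.1873]
ee_rot: [0.0, 0.482, 0.876, 0.0]
contact_force: [0.0, -0.1, 0.1]
finger_gap: 0.0856
gripper_force: 0.0
```

Emit:
{"method": "apply_moves", "body": {"targets": "-1 0 0 -10 0 0 -0.112; -1 0 0 0 0 0 -0.112; -1 0 0 0 0 0 0; -1 0 0 0 0 0 0; -1 0 0 0 0 0 0"}}

```text
time_s: 15.23
tcp_pos: [0.4418, 0.133, 0.196]
ee_rot: [-0.0, 0.385, 0.923, -0.0]
contact_force: [1.3, -0.5, -0.4]
finger_gap: 0.0859
gripper_force: 0.0
```

```bash
python3 - <<'E'
from h import *
s=state();print(s['tcp_pos'],s['qpos'])
a=wlook(.442,.133,.017,'w4',['elbow90'],.07,400)
c=camera('top'); b=rect(c,.611,.187,.03,.16,400)
cv2.imwrite('pics/m4.png',np.hstack([a,b]))
E
```

```text
[0.44178698 0.13296602 0.19596801] [-0.79164936  0.34339743  0.46581932  2.07061366 -0.21821154  0.7738413
  0.5873745 ]
elbow90 []
```

View pics/m4.png

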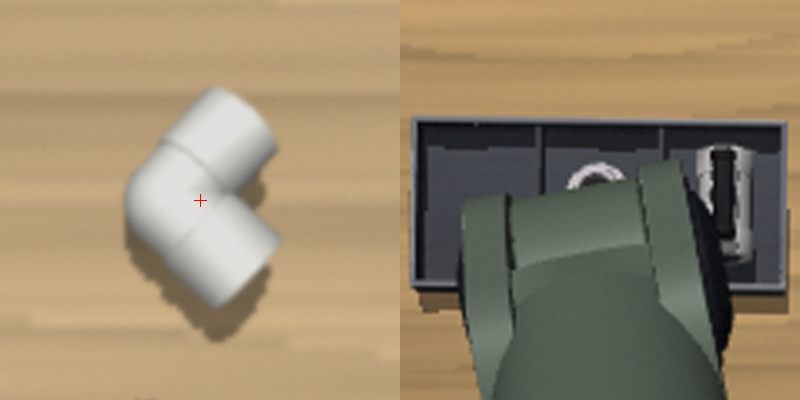

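Left crop: right-angle elbow, corner at (127,195), leg ends near (247,113) and (249,274), so its legs lie at ±45°. That puts the origin near (0.444, 0.128). Right crop: union standing in the middle compartment. I'll grip the elbow along one leg.

Emit:
{"method": "apply_moves", "body": {"targets": "-1 -0.5 -2.5 25 0 0 0; -1 0 0 35 0 0 0; -1 0 0 35 0 0 0; -1 0 0 35 0 0 0; -1 0 0 30 0 0 0"}}

```text
time_s: 15.8
tcp_pos: [0.4399, 0.1309, 0.0337]
ee_rot: [-0.0, 0.384, 0.923, -0.001]
contact_force: [1.7, -0.3, -0.1]
finger_gap: 0.0852
gripper_force: 0.0
```

Emit:
{"method": "apply_moves", "body": {"targets": "-1 0 0 22 0 0 0; -1 0 0 14 0 0 0; -1 0 0 0 0 0 0; 1 0 0 0 0 0 0; 1 0 0 0 0 0 0", "force": 30}}

```text
time_s: 16.22
tcp_pos: [0.4408, 0.1311, 0.0005]
ee_rot: [0.0, 0.384, 0.923, 0.0]
contact_force: [0.4, 0.2, 0.0]
finger_gap: 0.0642
gripper_force: 0.0
```

Emit:
{"method": "apply_moves", "body": {"targets": "1 0 0 0 0 0 0; 1 0 0 0 0 0 0; 1 0 0 0 0 0 0; 1 0 0 0 0 0 0; 1 0 0 0 0 0 0"}}

```text
time_s: 16.63
tcp_pos: [0.441, 0.1313, 0.0011]
ee_rot: [0.001, 0.383, 0.924, 0.001]
contact_force: [-1.2, -1.5, 6.7]
finger_gap: 0.0551
gripper_force: 30.1
```

Emit:
{"method": "apply_moves", "body": {"targets": "1 0 0 -10 0 0 0; 1 0 0 -20 0 0 0; 1 0 0 -30 0 0 0; 1 0 0 -30 0 0 0; 1 0 0 -30 0 0 0"}}

```text
time_s: 17.05
tcp_pos: [0.4402, 0.131, 0.1224]
ee_rot: [0.0, 0.384, 0.923, 0.0]
contact_force: [0.6, 0.5, -1.4]
finger_gap: 0.055
gripper_force: 31.9
```

Emit:
{"method": "apply_moves", "body": {"targets": "1 0 0 0 0 0 0.112; 1 0 0 0 0 0 0.112; 1 0 0 0 0 0 0.112; 1 0 0 0 0 0 0.112; 1 0 0 0 0 0 0.112"}}

```text
time_s: 17.47
tcp_pos: [0.4405, 0.1315, 0.1213]
ee_rot: [-0.0, 0.626, 0.78, 0.001]
contact_force: [0.1, -0.6, -0.0]
finger_gap: 0.0548
gripper_force: 31.9
```

Emit:
{"method": "apply_moves", "body": {"targets": "1 0 0 0 0 0 0.112; 1 0 0 0 0 0 0.112; 1 26 28.5 0 0 0 0; 1 26 28.5 0 0 0 0; 1 26 28.5 0 0 0 0"}}

```text
time_s: 17.88
tcp_pos: [0.5268, 0.2109, 0.1217]
ee_rot: [-0.0, 0.707, 0.707, 0.001]
contact_force: [0.2, 0.3, -0.2]
finger_gap: 0.0546
gripper_force: 31.9
```

Emit:
{"method": "apply_moves", "body": {"targets": "1 26 28.5 0 0 0 0; 1 26 28.5 0 0 0 0; 1 25 28.5 0 0 0 0; 1 0 0 20 0 0 0; 1 0 0 25 0 0 0"}}

```text
time_s: 18.3
tcp_pos: [0.6134, 0.2883, 0.0771]
ee_rot: [0.001, 0.706, 0.708, 0.002]
contact_force: [-0.6, -0.9, -1.4]
finger_gap: 0.0548
gripper_force: 31.9
```

Emit:
{"method": "apply_moves", "body": {"targets": "1 0 0 25 0 0 0; 1 0 0 20 0 0 0; 1 0 0 15 0 0 0; 1 0 0 7 0 0 0; 1 0 0 4 0 0 0"}}

```text
time_s: 18.72
tcp_pos: [0.6113, 0.2865, 0.0045]
ee_rot: [-0.0, 0.707, 0.707, 0.0]
contact_force: [-14.2, -0.3, 42.3]
finger_gap: 0.0545
gripper_force: 33.8
```

Emit:
{"method": "apply_moves", "body": {"targets": "1 0 0 0 0 0 0; 1 0 0 0 0 0 0; 1 0 0 0 0 0 0; 1 0 0 0 0 0 0; 1 0 0 0 0 0 0"}}

```text
time_s: 19.13
tcp_pos: [0.6118, 0.2864, 0.0045]
ee_rot: [0.0, 0.707, 0.707, 0.0]
contact_force: [-0.8, 0.8, 5.2]
finger_gap: 0.0546
gripper_force: 31.9
```

Emit:
{"method": "apply_moves", "body": {"targets": "-0.75 0 0 0 0 0 0; -0.75 0 0 0 0 0 0; -0.75 0 0 0 0 0 0; -0.75 0 0 0 0 0 0; -0.75 0 0 -15 0 0 0"}}

```text
time_s: 19.55
tcp_pos: [0.61, 0.2855, 0.0169]
ee_rot: [-0.001, 0.707, 0.707, -0.002]
contact_force: [0.1, 0.4, -0.3]
finger_gap: 0.0748
gripper_force: 0.0
```

Emit:
{"method": "apply_moves", "body": {"targets": "-0.75 0 0 -35 0 0 0; -0.75 0 0 -40 0 0 0; -0.75 0 0 -40 0 0 0; -1 17 -29.5 0 0 0 0; -1 17 -29.5 0 0 0 0"}}

```text
time_s: 19.97
tcp_pos: [0.5539, 0.3193, 0.1373]
ee_rot: [0.001, 0.708, 0.706, 0.002]
contact_force: [-1.0, 1.9, -1.5]
finger_gap: 0.0852
gripper_force: 0.0
```

Emit:
{"method": "apply_moves", "body": {"targets": "-1 17 -29.5 0 0 0 0; -1 17 -29.5 0 0 0 0; -1 16 -29.5 0 0 0 0; -1 16 -29.5 0 0 0 0; -1 0 0 -10 0 0 -0.112"}}

```text
time_s: 20.38
tcp_pos: [0.4277, 0.3899, 0.1429]
ee_rot: [-0.002, 0.665, 0.747, -0.002]
contact_force: [-0.6, 1.2, -0.7]
finger_gap: 0.0852
gripper_force: 0.0
```

Emit:
{"method": "apply_moves", "body": {"targets": "-1 0 0 -10 0 0 -0.112; -1 0 0 -10 0 0 -0.112; -1 0 0 -10 0 0 -0.112; -1 0 0 -10 0 0 -0.112; -1 0 0 -10 0 0 -0.112"}}

```text
time_s: 20.8
tcp_pos: [0.4346, 0.3858, 0.1954]
ee_rot: [0.0, 0.432, 0.902, 0.0]
contact_force: [0.3, 0.1, -0.4]
finger_gap: 0.0855
gripper_force: 0.0
```

Emit:
{"method": "apply_moves", "body": {"targets": "-1 0 0 0 0 0 0; -1 0 0 0 0 0 0; -1 0 0 0 0 0 0; -1 0 0 0 0 0 0; -1 0 0 0 0 0 0"}}

```text
time_s: 21.22
tcp_pos: [0.4342, 0.3859, 0.1933]
ee_rot: [-0.0, 0.435, 0.9, -0.001]
contact_force: [0.4, 0.2, 0.7]
finger_gap: 0.0854
gripper_force: 0.0
```

```bash
python3 - <<'E'
from h import *
s=state();print(s['tcp_pos'],s['qpos'])
a=wlook(.434,.386,.017,'w5',['tee'],.07,400)
c=camera('top'); b=rect(c,.611,.187,.03,.16,400)
cv2.imwrite('pics/m5.png',np.hstack([a,b]))
E
```

```text
[0.43423455 0.38592573 0.19326433] [-1.19317832  0.55225233  0.52793064  1.77733191 -0.34219644  0.90530228
  0.15464033]
tee [([0.4317, 0.3846, 0.0016], 0.71)]
```

View pics/m5.png

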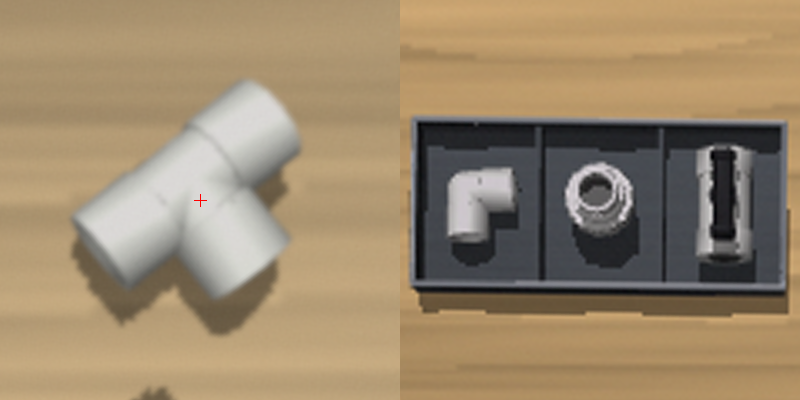

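Left: the tee's run tilts at about 38° with the branch end at (253,268), so the origin is near (0.431, 0.384). Right: elbow, union and valve all sit properly in the long tray. I'll grip the tee along its branch axis.

Emit:
{"method": "apply_moves", "body": {"targets": "-1 0.3 -3.5 25 0 0 0; -1 0 0 35 0 0 0; -1 0 0 35 0 0 0; -1 0 0 35 0 0 0; -1 0 0 30 0 0 0"}}

```text
time_s: 21.78
tcp_pos: [0.431, 0.3837, 0.0315]
ee_rot: [-0.0, 0.435, 0.901, -0.001]
contact_force: [0.0, 0.8, -0.5]
finger_gap: 0.0851
gripper_force: 0.0
```

Emit:
{"method": "apply_moves", "body": {"targets": "-1 0 0 20 0 0 0; -1 0 0 12 0 0 0; -1 0 0 0 0 0 0; 1 0 0 0 0 0 0; 1 0 0 0 0 0 0", "force": 30}}

```text
time_s: 22.2
tcp_pos: [0.4322, 0.3846, 0.0031]
ee_rot: [0.0, 0.435, 0.901, 0.001]
contact_force: [-0.4, -0.6, -0.1]
finger_gap: 0.0644
gripper_force: 0.0
```

Emit:
{"method": "apply_moves", "body": {"targets": "1 0 0 0 0 0 0; 1 0 0 0 0 0 0; 1 0 0 0 0 0 0; 1 0 0 0 0 0 0; 1 0 0 0 0 0 0"}}

```text
time_s: 22.62
tcp_pos: [0.4322, 0.3848, 0.0034]
ee_rot: [0.0, 0.434, 0.901, 0.001]
contact_force: [-1.5, -0.1, 5.0]
finger_gap: 0.0545
gripper_force: 31.5
```

Emit:
{"method": "apply_moves", "body": {"targets": "1 0 0 -10 0 0 0; 1 0 0 -20 0 0 0; 1 0 0 -30 0 0 0; 1 0 0 -30 0 0 0; 1 0 0 -30 0 0 0"}}

```text
time_s: 23.03
tcp_pos: [0.4315, 0.384, 0.1245]
ee_rot: [0.0, 0.435, 0.901, 0.0]
contact_force: [0.1, 0.6, 0.4]
finger_gap: 0.0542
gripper_force: 32.4
```

Emit:
{"method": "apply_moves", "body": {"targets": "1 0 0 0 0 0 0.108; 1 0 0 0 0 0 0.108; 1 0 0 0 0 0 0.108; 1 0 0 0 0 0 0.108; 1 0 0 0 0 0 0.108"}}

```text
time_s: 23.45
tcp_pos: [0.4316, 0.3845, 0.1234]
ee_rot: [-0.0, 0.661, 0.75, 0.001]
contact_force: [-0.4, -0.1, -0.7]
finger_gap: 0.0544
gripper_force: 32.4
```

Emit:
{"method": "apply_moves", "body": {"targets": "1 0 0 0 0 0 0.108; 1 0 0 0 0 0 0.108; 1 -32 17.4 0 0 0 0; 1 -32 17.4 0 0 0 0; 1 -32 17.4 0 0 0 0"}}

```text
time_s: 23.87
tcp_pos: [0.4756, 0.2835, 0.1231]
ee_rot: [-0.0, 0.736, 0.677, 0.001]
contact_force: [0.6, 0.4, 0.5]
finger_gap: 0.0546
gripper_force: 32.4
```

Emit:
{"method": "apply_moves", "body": {"targets": "1 -32 17.4 0 0 0 0; 1 -32 17.4 0 0 0 0; 1 -32 17.4 0 0 0 0; 1 -32 17.4 0 0 0 0; 1 -32 17.4 0 0 0 0"}}

```text
time_s: 24.28
tcp_pos: [0.5494, 0.116, 0.1234]
ee_rot: [-0.0, 0.736, 0.677, 0.001]
contact_force: [0.6, 0.2, -1.0]
finger_gap: 0.0543
gripper_force: 32.4
```

Emit:
{"method": "apply_moves", "body": {"targets": "1 -32 17.4 0 0 0 0; 1 -32 17.4 0 0 0 0; 1 -32 17.4 0 0 0 0; 1 -32 17.4 0 0 0 0; 1 -32 17.4 0 0 0 0"}}

```text
time_s: 24.7
tcp_pos: [0.6227, -0.051, 0.1235]
ee_rot: [0.0, 0.736, 0.677, 0.001]
contact_force: [1.1, 0.0, 0.6]
finger_gap: 0.0545
gripper_force: 32.4
```

Emit:
{"method": "apply_moves", "body": {"targets": "1 -32 17.4 0 0 0 0; 1 -32 17.4 0 0 0 0; 1 0 0 0 0 0 0; 1 0 0 0 0 0 0; 1 0 0 0 0 0 0"}}

```text
time_s: 25.12
tcp_pos: [0.6514, -0.1158, 0.1228]
ee_rot: [0.0, 0.736, 0.677, 0.0]
contact_force: [0.2, 1.4, -0.5]
finger_gap: 0.0542
gripper_force: 32.4
```

```bash
python3 - <<'E'
from h import *
s=state();print(s['tcp_pos'],s['qpos'])
a=wlook(.647,-.166,.03,'w6',['short_tray'],.13,400)
c=camera('top'); b=rect(c,.647,-.166,.03,.13,400)
cv2.imwrite('pics/m6.png',np.hstack([a,b]))
for n in('scene','top'):
    camera(n);print([(np.round(d['centre'],4).tolist(),round(d['conf'],2)) for d in place_of(n,'short_tray')])
E
```

```text
[ 0.65136659 -0.11578159  0.12278443] [-0.28073089  0.79214217  0.60595312  1.60764717 -0.53846993  0.91362884
  0.43754688]
short_tray []
[([0.646, -0.1659, 0.0001], 0.88)]
[([0.6491, -0.1645, -0.0007], 0.77)]
```

View pics/m6.png

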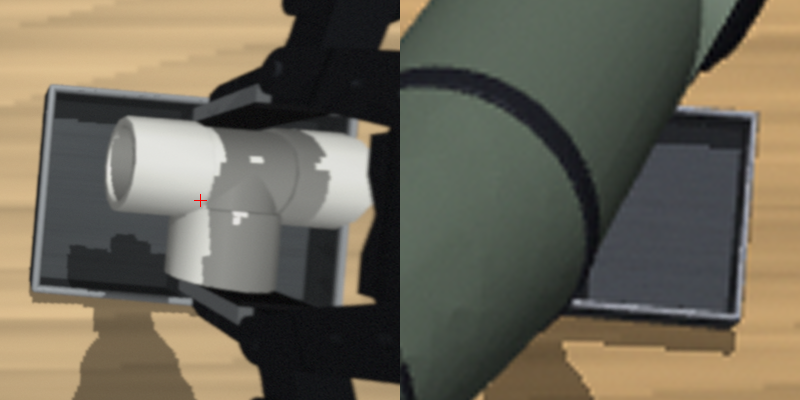

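Left: the tee held level over the left compartment, rim edges at (50,86)–(33,295), about 4.7° of tilt, which matches. Lowering it.

Emit:
{"method": "apply_moves", "body": {"targets": "1 0.5 0 20 0 0 0; 1 0 0 25 0 0 0; 1 0 0 25 0 0 0; 1 0 0 20 0 0 0; 1 0 0 12 0 0 0"}}

```text
time_s: 25.88
tcp_pos: [0.6505, -0.115, 0.0176]
ee_rot: [-0.001, 0.736, 0.677, -0.001]
contact_force: [-0.5, 0.3, -1.6]
finger_gap: 0.0546
gripper_force: 32.5
```

Emit:
{"method": "apply_moves", "body": {"targets": "1 0 0 6 0 0 0; 1 0 0 4 0 0 0; 1 0 0 2 0 0 0; 1 0 0 0 0 0 0; 1 0 0 0 0 0 0"}}

```text
time_s: 26.3
tcp_pos: [0.6519, -0.1157, 0.0087]
ee_rot: [0.0, 0.736, 0.677, 0.0]
contact_force: [0.4, -0.4, -0.5]
finger_gap: 0.0541
gripper_force: 32.5
```

Emit:
{"method": "apply_moves", "body": {"targets": "1 0 0 1 0 0 0; 1 0 0 0 0 0 0; -0.75 0 0 0 0 0 0; -0.75 0 0 0 0 0 0; -0.75 0 0 0 0 0 0"}}

```text
time_s: 26.72
tcp_pos: [0.6514, -0.1156, 0.0069]
ee_rot: [0.0, 0.736, 0.677, 0.0]
contact_force: [0.1, -0.3, -0.2]
finger_gap: 0.0749
gripper_force: 0.0
```

Emit:
{"method": "apply_moves", "body": {"targets": "-0.75 0 0 0 0 0 0; -0.75 0 0 -15 0 0 0; -0.75 0 0 -35 0 0 0; -0.75 0 0 -40 0 0 0; -0.75 0 0 -40 0 0 0"}}

```text
time_s: 27.13
tcp_pos: [0.6508, -0.1159, 0.1391]
ee_rot: [-0.0, 0.736, 0.677, -0.0]
contact_force: [0.4, -0.8, -0.1]
finger_gap: 0.0747
gripper_force: 0.0
```

Emit:
{"method": "apply_moves", "body": {"targets": "-1 -20 -29 -9 0 0 0; -1 -20 -29 -9 0 0 0; -1 -20 -29 -9 0 0 0; -1 -20 -29 -9 0 0 0; -1 -20 -29 -9 0 0 0"}}

```text
time_s: 27.55
tcp_pos: [0.4968, -0.2037, 0.1832]
ee_rot: [0.0, 0.736, 0.677, 0.0]
contact_force: [1.3, -1.3, 0.9]
finger_gap: 0.0856
gripper_force: 0.0
```

Emit:
{"method": "apply_moves", "body": {"targets": "-1 -20 -29 -9 0 0 0; -1 -20 -28 -9 0 0 0; -1 0 0 0 0 0 0; -1 0 0 0 0 0 0; -1 0 0 0 0 0 0"}}

```text
time_s: 27.97
tcp_pos: [0.4388, -0.238, 0.2005]
ee_rot: [0.0, 0.736, 0.677, 0.001]
contact_force: [0.6, -0.3, -0.3]
finger_gap: 0.0857
gripper_force: 0.0
```

```bash
python3 - <<'E'
from h import *
s=state();print(s['tcp_pos'],s['qpos'])
a=wlook(.4385,-.238,.026,'w7',['endcap'],.07,400)
c=camera('top'); b=rect(c,.647,-.166,.03,.13,400)
cv2.imwrite('pics/m7.png',np.hstack([a,b]))
E
```

```text
[ 0.43877302 -0.23795127  0.20050236] [-0.15676239  0.45333189  0.71965002  1.98468269 -0.39744503  0.84521004
  0.69785612]
endcap [([0.4396, -0.2389, 0.0021], 0.6)]
```

View pics/m7.png

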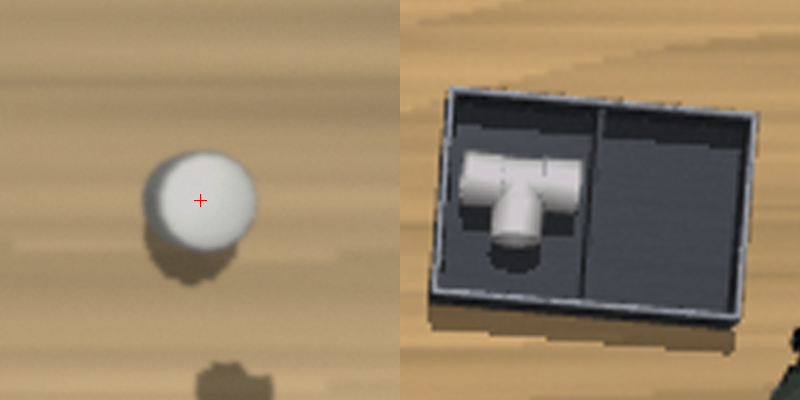

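Left: the cap, a plain domed top, is under the gripper at about (205,200). Right: the tee lies flat in the left compartment. Grasping the cap.

Emit:
{"method": "apply_moves", "body": {"targets": "-1 -0.5 0.5 25 0 0 0; -1 0 0 35 0 0 0; -1 0 0 35 0 0 0; -1 0 0 35 0 0 0; -1 0 0 30 0 0 0"}}

```text
time_s: 28.53
tcp_pos: [0.4386, -0.2379, 0.0373]
ee_rot: [-0.001, 0.736, 0.677, -0.0]
contact_force: [0.2, -1.0, -0.7]
finger_gap: 0.0853
gripper_force: 0.0
```

Emit:
{"method": "apply_moves", "body": {"targets": "-1 0 0 22 0 0 0; -1 0 0 17 0 0 0; -1 0 0 0 0 0 0; 1 0 0 0 0 0 0; 1 0 0 0 0 0 0", "force": 30}}

```text
time_s: 28.95
tcp_pos: [0.4393, -0.2388, 0.0015]
ee_rot: [0.0, 0.736, 0.677, 0.0]
contact_force: [-0.1, 0.8, 0.1]
finger_gap: 0.0637
gripper_force: 0.0
```

Emit:
{"method": "apply_moves", "body": {"targets": "1 0 0 0 0 0 0; 1 0 0 0 0 0 0; 1 0 0 0 0 0 0; 1 0 0 0 0 0 0; 1 0 0 0 0 0 0"}}

```text
time_s: 29.37
tcp_pos: [0.4395, -0.2387, 0.0019]
ee_rot: [0.001, 0.736, 0.677, 0.001]
contact_force: [0.1, 0.4, 11.7]
finger_gap: 0.0351
gripper_force: 28.8
```

Emit:
{"method": "apply_moves", "body": {"targets": "1 0 0 -10 0 0 0; 1 0 0 -20 0 0 0; 1 0 0 -30 0 0 0; 1 0 0 -30 0 0 0; 1 0 0 -30 0 0 0"}}

```text
time_s: 29.78
tcp_pos: [0.4384, -0.2386, 0.123]
ee_rot: [-0.0, 0.736, 0.677, 0.0]
contact_force: [1.5, 0.1, -0.8]
finger_gap: 0.0349
gripper_force: 30.2
```

Emit:
{"method": "apply_moves", "body": {"targets": "1 7 33.5 0 0 0 0; 1 7 33.5 0 0 0 0; 1 7 33.5 0 0 0 0; 1 7 33.5 0 0 0 0; 1 7 33.5 0 0 0 0"}}

```text
time_s: 30.2
tcp_pos: [0.6103, -0.2171, 0.1222]
ee_rot: [0.0, 0.736, 0.677, 0.0]
contact_force: [-0.4, -0.6, 0.5]
finger_gap: 0.0348
gripper_force: 30.2
```

Emit:
{"method": "apply_moves", "body": {"targets": "1 7 33.5 0 0 0 0; 1 0 0 20 0 0 0; 1 0 0 25 0 0 0; 1 0 0 25 0 0 0; 1 0 0 20 0 0 0"}}

```text
time_s: 30.62
tcp_pos: [0.6423, -0.2133, 0.0302]
ee_rot: [-0.0, 0.736, 0.677, -0.0]
contact_force: [-0.4, 0.2, -1.1]
finger_gap: 0.0349
gripper_force: 30.3
```

Emit:
{"method": "apply_moves", "body": {"targets": "1 0 0 14 0 0 0; 1 0 0 6 0 0 0; 1 0 0 4 0 0 0; 1 0 0 0 0 0 0; 1 0 0 0 0 0 0"}}

```text
time_s: 31.03
tcp_pos: [0.6431, -0.2139, 0.0079]
ee_rot: [0.001, 0.736, 0.677, 0.0]
contact_force: [0.4, 0.1, 0.1]
finger_gap: 0.0352
gripper_force: 30.3
```

Emit:
{"method": "apply_moves", "body": {"targets": "1 0 0 1.5 0 0 0; 1 0 0 0 0 0 0; -0.4 0 0 0 0 0 0; -0.4 0 0 0 0 0 0; -0.4 0 0 0 0 0 0"}}

```text
time_s: 31.45
tcp_pos: [0.6427, -0.2137, 0.0055]
ee_rot: [0.0, 0.736, 0.677, 0.0]
contact_force: [-0.0, 0.4, 0.7]
finger_gap: 0.0597
gripper_force: 0.0
```

Emit:
{"method": "apply_moves", "body": {"targets": "-0.4 0 0 0 0 0 0; -0.4 0 0 -15 0 0 0; -0.4 0 0 -35 0 0 0; -0.4 0 0 -40 0 0 0; -0.4 0 0 -40 0 0 0"}}

```text
time_s: 31.87
tcp_pos: [0.642, -0.2139, 0.1377]
ee_rot: [-0.0, 0.736, 0.677, -0.0]
contact_force: [0.2, -0.8, 0.9]
finger_gap: 0.0597
gripper_force: 0.0
```

Emit:
{"method": "apply_moves", "body": {"targets": "-0.4 -20 -35 -10 0 0 0; -0.4 -20 -35 -10 0 0 0; -0.4 -20 -35 -10 0 0 0; -0.4 -20 -35 0 0 0 0; -0.4 0 0 0 0 0 0"}}

```text
time_s: 32.28
tcp_pos: [0.4898, -0.2859, 0.1676]
ee_rot: [0.0, 0.739, 0.674, -0.0]
contact_force: [-0.1, -0.4, 0.2]
finger_gap: 0.0595
gripper_force: 0.0
```

Emit:
{"method": "apply_moves", "body": {"targets": "-0.4 0 0 0 0 0 0; -0.4 0 0 0 0 0 0; -0.4 0 0 0 0 0 0; -0.4 0 0 0 0 0 0; -0.4 0 0 0 0 0 0"}}

```text
time_s: 32.7
tcp_pos: [0.4969, -0.2812, 0.1651]
ee_rot: [-0.0, 0.736, 0.677, -0.0]
contact_force: [-1.0, -0.4, 0.4]
finger_gap: 0.0598
gripper_force: 0.0
```

```bash
python3 - <<'E'
from h import *
c=camera('scene');t=camera('top')
a=cv2.resize(c['color'][200:440,140:540,::-1],(600,360)); b=t['color'][110:290,140:520,::-1]
b=cv2.resize(b,(507,240)); b=np.pad(b,((0,0),(0,93),(0,0)))
cv2.imwrite('pics/end.png',np.vstack([a,b]))
E
```

```text
(no output)
```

View pics/end.png

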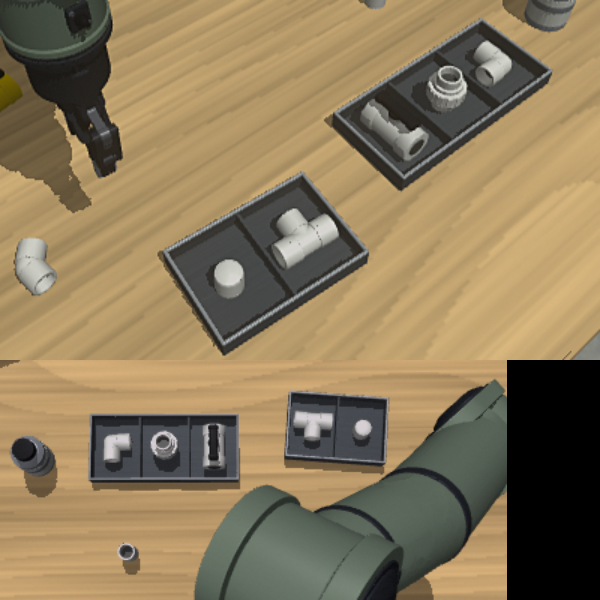

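All five fittings sit upright, one per compartment. The coupling, 45° elbow and can haven't moved, and the arm is clear.

```bash
python3 -c "
from bench import *
print(hand_in())"
```

```text
the job is handed in; nothing more can be done
None
```

Both kits are made up and handed in at about 33 s: valve, union and 90° elbow in the long tray, tee and end cap in the short tray, with the coupling, 45° elbow and can left where they were; hand-in returned no verdict, and the highest wrist force I saw was about 44 N, as the elbow touched the tray floor.

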